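# Strip a jammed small beaker out of a large one and sort both

### The job

A small steel beaker is jammed tight inside a large one. Pull the two apart (the fork-like stripping stand can hold back the large one's rim), then stand each upright on the floor of the sorting tray, in the half that already holds a beaker of its own size. Do not shift the two beakers that are already in the tray.

Things in the scene. Friction and masses are not known exactly. Their poses are not given: they have to be found in the camera images.
- large_beaker: Large plain steel beaker, loose, 0.1 to 0.17 kg. Origin: centre of its underside, z up. Round straight body 50 mm outside, 55 mm high, bore 44 mm, floor 4 mm. A flat everted rim, 64 to 69 mm across, 5 mm thick (50 to 55 mm above the origin), forms its top. It starts standing on the table, the small beaker jammed in it.
- small_beaker: Small (narrow, tall) plain steel beaker, loose, 0.06 to 0.11 kg. Origin: centre of its underside, z up. Body 41 mm outside, 43 at the lip, 86 mm high, thick-bottomed: the 37 mm bore is only 28 mm deep. Two black rubber rings of 44 mm (22 and 36 mm above the origin) jam in the large beaker's bore.
- small_rim (a point): Centre of the small beaker's mouth, 86 mm above its origin. It starts on the large one's floor, standing out 35 mm above that rim. The friction fit carries the large beaker's weight: lifting one lifts both. Pulling it straight out against a held rim takes 10 to 16 N and lets go after some 30 mm.
- tray_large_beaker: A loose beaker identical to the large one, already standing in one half of the tray (towards the tray's +x end); which half varies. Origin: centre of its underside.
- tray_small_beaker: A loose beaker identical to the small one, already standing in the other half of the tray (towards the tray's +x end). Origin: centre of its underside.
- tray: White low tray, fixed, 170 (its x) x 200 (its y) x 14 mm. Origin: centre of its underside. Walls 4 mm, floor top 4 mm up. A divider along its x axis (4 mm wide, top 12 mm up) parts it into a +y and a -y half, 94 mm wide inside. The beakers already there stand about 40 mm to +x, 48 mm to +y and -y of the origin; round x -38 mm, y +48 or -48 mm each half is free.
- strip_stand: Fork-like stripping stand, fixed. Origin: centre of its underside. Base plate 110 (its x) x 128 mm (its y), top 6 mm up. Two posts (43 to 55 mm from the middle in y) each carry a tongue pointing inwards, 28 mm long in x, underside 68 mm, top 75 mm up (screw heads 78). The slot between the tongues is 50 mm wide and runs along x, open at both ends; -x faces the robot.
- stand_slot (a point): Middle of the slot, level with the tongues' underside, 68 mm above the stand's origin. With the large beaker centred below it, standing on or held a few mm over the base plate, its rim cannot rise past the tongues while the small beaker passes up the slot; the rim sticks out 19 mm beyond the tongues at both slot ends.
Things that resemble listed ones, but are neither listed nor needed, are in the scene too. Leave any red look-alike of the small_beaker alone.

How it is judged:
On the way:
1. the small beaker is pulled clear out of the large one, which stays upright (z of small_beaker in the frame of large_beaker above 0.057 m and angle between large_beaker's own z axis and vertical below 0.35 rad), for 0.1 s.
At the end, for the whole second after the job is handed in: Both beakers stand upright (0.1 rad) at rest on the tray floor, each in the half with its like: 20 to 80 mm from the tray's middle line, within 70 mm of its middle in x, origin under 9 mm above the tray's; the tray's own two are upright, shifted under 20 mm (x of small_beaker in the frame of tray between -0.07 and 0.07 m and z of small_beaker in the frame of tray between 0 and 0.009 m and angle between each of small_beaker, large_beaker, tray_small_beaker, tray_large_beaker's own z axis and vertical below 0.1 rad and linear speed of each of small_beaker, large_beaker below 0.02 m/s and x of large_beaker in the frame of tray between -0.07 and 0.07 m and z of large_beaker in the frame of tray between 0 and 0.009 m and ((y of small_beaker in the frame of tray between 0.02 and 0.08 m and y of tray_small_beaker in the frame of tray between 0.02 and 0.08 m) or (y of small_beaker in the frame of tray between -0.08 and -0.02 m and y of tray_small_beaker in the frame of tray between -0.08 and -0.02 m)) and ((y of large_beaker in the frame of tray between 0.02 and 0.08 m and y of tray_large_beaker in the frame of tray between 0.02 and 0.08 m) or (y of large_beaker in the frame of tray between -0.08 and -0.02 m and y of tray_large_beaker in the frame of tray between -0.08 and -0.02 m))); the robot touches nothing.
It fails at once if a beaker that was already in the tray is shifted by more than 20 mm (distance of any of tray_small_beaker, tray_large_beaker from where it was at the start of the episode above 0.02 m).
It also fails if it takes over 72 s, if anything falls off the work surface, if the arm or the gripper's body presses on something with over 40 N, if the wrist force passes 120 N, or if a joint passes its speed limit or range.

### The arm

A 6-joint arm with a two-finger parallel gripper is mounted at the origin on the work surface; the furniture and walls round the work are solid. World frame = base frame: x ahead of the robot, y to its left, z up, the work surface at z = 0. Lengths are in m, angles in rad, forces in N, time in s.
With the tool pointing down it reaches from about 0.3 to 0.85 m from the base axis. Payload 4.2 kg.
Tool frame: the origin (TCP) lies at the very end of the fingers, on their centre line; the grasp point (between the pads) lies env.grasp_offset behind it (env.grasp_offset is the distance from the TCP to the grasp point, in m); z points along the fingers, y is the line along which they close (so a half turn about z gives the same grasp; the last joint's range is limited). The gripper opens to 91 mm and grips with 3 to 60 N. Pads are 32 mm wide; open, the fingers measure 118 mm over their backs; the gripper's body (76 mm by 178 mm) begins 60 mm behind the grasp point.
Start: joints at [1.217, 0.32, 1.565, -0, 1.257, -0.02], TCP at [0.188, 0.543, 0.214] pointing down, gripper open.
Joint ranges: [-3.11, 3.11], [-0.84, 2.01], [0.21, 2.61], [-1.34, 4.49], [0.05, 2.63], [-2.56, 2.56]. Speed limits (rad/s): [2.57, 2.57, 3.14, 3.14, 3.14, 3.14].

### API

Orientations are given as a unit quaternion [x, y, z, w].
In Python, from bench import env gives the robot as it stands.
- The arm moves only by the tool drive_tool, never from a script. Its argument "plan" is one flat list of numbers, 7 for each row, row after row: the closure, from -1 (fully open) to 1 (shut), then the shift along the tool's x, y, z in cm, then the turn, a rotation vector about the tool's x, y, z in rad. In form: [jaw, tx, ty, tz, ax, ay, az, jaw, tx, ty, tz, ax, ay, az, ...]. A call has 1 to 20 rows; each row shifts and turns the commanded pose from where the row before left it, along the tool's axes as they then stand; what a row does not reach is not made up. A row lasts 1/12 s, in which the tool goes at most 41.7 mm and 7.16 degrees, less where a joint would pass 70% of its speed; a pose out of reach is approached as far as the arm can. A call with a gripper value outside its range is refused whole. The fingers move at their own pace and stop on an object; "force" is the grip in N (left out, the last holds). Time passes only in rows, so rows that do not move let the fingers close. It gives the time, the measured TCP pose, the force, the opening and the grip force at its end, in the units of the state.
- env.read_state(): the state, without advancing time (a new reading comes with each control period).
- env.camera(name): name is "side" or "top" or "wrist"; returns the picture (384x512x3 uint8, red, green, blue); there is no depth.
- env.camera_model(name): a dict with "intrinsics" (3x3 intrinsics, pixels), "k1" (the pictures are not rectified: a ray, as slopes to the right and down, at radius r is drawn at 1 + k1 r^2 times it, then the intrinsics apply), "T" (4x4, takes a point from camera to world coordinates). Camera axes: x right, y up, looking along -z (the intrinsics and any distortion apply to the point x, -y, -z); pixel columns grow to the right and rows downward; lengths in m; the calibration is good to about 2 mm. A picture is of the moment at which its call begins: read the wrist's pose just before it. camera_model takes no time and is no camera call; for the wrist camera it gives the pose at the moment of the call.
- env.sign_off(): hands the job in; it is judged then, once.
Trained networks look in the newest picture that a camera, given by its name, has taken for a name from the list of things; names that differ only in an ending like _2 or _b are one class to them, and where a whole thing is asked for, a point or a joint stands for the part that bears it (a point fixed in the world has none). Each returns a list of dicts, best first, with "confidence" (0 to 1); they miss things now and then, are a little off and sometimes report something else, mostly with a low value. They report only what shows in the picture. A call takes as long as a camera call. They do not tell look-alikes from the thing itself.
- env.find_in(camera, target): "pixel" ([row, column] in pixels, amid what is visible of it).
- env.regions_of(camera, target): "pixels" (384x512 bool, what is visible of it) and "pixel" ([row, column] in pixels, amid what is visible of it).
- env.pinpoint(camera, target): "pixel" ([row, column] in pixels: a listed point, or the origin of a listed thing).
The state is a dict: "clock": time; "qpos": joint angles; "joint_velocities": joint speeds; "effort": joint torques, N m; "tcp_pos": TCP position; "tcp_rot": TCP orientation; "wrist_force": force on the tool from outside, world axes, zero at the start; "ft_torque": the same for the moment, N m; "opening": finger opening in m; "gripper_force": force on a finger pad.
Only numpy, scipy, OpenCV 4.12 (cv2) and the standard library are available. Lean on these libraries where they do the work, as an engineer would, in place of code of your own. Each camera call takes 0.05 s, during which the arm holds its last target. There are 200 camera calls.

## Working session

There is one attempt and no reset: what is moved stays moved. The work goes in short steps, Python scripts to look and compute and a tool call to move; the robot and the scene stay as the last step left them, time stands still between calls to the robot, and variables do not carry over. Pictures are saved under pics/ and viewed, at most 10 in all, crops included, and the job is handed in when it is done.

Besides the shell and the picture viewer there is one more tool, called after "Request:" by a JSON object that holds its "api" and its "payload". drive_tool: Moves the arm, as the interface text tells. Its arguments: {"type":"object","properties":{"plan":{"type":"array","items":{"type":"number"}},"force":{"type":"number"}},"required":["plan"]}

```bash
ls; mkdir -p pics
python3 - <<'E'
from bench import env
import cv2,numpy as np
print(env.grasp_offset, env.read_state())
for c in ("side","top"):
    im=env.camera(c); cv2.imwrite(f"pics/{c}0.png",im[:,:,::-1])
    m=env.camera_model(c); print(c,m)
    for t in ["large_beaker","small_beaker","small_rim","tray_large_beaker","tray_small_beaker","tray","strip_stand","stand_slot"]:
        print(t,[(np.round(d["pixel"],1).tolist(),round(d["confidence"],2)) for d in env.pinpoint(c,t)])
E
```

```text
pics
0.0188 {'clock': 0.0, 'qpos': array([ 1.21697587e+00,  3.20278241e-01,  1.56565604e+00, -2.55516446e-05,
        1.25738511e+00, -1.99797723e-02]), 'joint_velocities': array([-5.07676146e-04, -2.09649841e-03,  5.36828712e-04,  5.95316857e-05,
        3.65957464e-04, -1.08641612e-04]), 'effort': array([-7.74709515e-04, -4.12477005e+01, -2.31962746e+01,  7.27907801e-02,
        4.57975524e-02, -1.45345612e-04]), 'tcp_pos': array([0.1882373 , 0.54279235, 0.21313704]), 'tcp_rot': array([ 1.66142334e-01,  9.86101404e-01, -8.50595024e-04, -1.48488229e-04]), 'wrist_force': array([-0.73514356,  1.24005624, -0.0309245 ]), 'ft_torque': array([-0.04319276,  0.04570709,  0.02722224]), 'gripper_force': 0.0, 'opening': 0.0912087811407289}
side {'intrinsics': array([[427.17133693,   0.        , 257.30692569],
       [  0.        , 427.17133693, 194.34483309],
       [  0.        ,   0.        ,   1.        ]]), 'k1': -0.14708759841053518, 'T': array([[-0.97563318,  0.12252549, -0.18200936,  0.16002185],
       [-0.2180769 , -0.45028326,  0.86584494,  1.05071624],
       [ 0.02413231,  0.884439
[... 710 characters left out ...]
319, 'T': array([[-1.65761485e-02,  9.89457249e-01, -1.43873500e-01,
         1.61944027e-01],
       [-9.99862410e-01, -1.63134362e-02,  3.00555740e-03,
        -2.25490553e-02],
       [ 6.26799389e-04,  1.43903525e-01,  9.89591523e-01,
         1.48761919e+00],
       [ 0.00000000e+00,  0.00000000e+00,  0.00000000e+00,
         1.00000000e+00]])}
large_beaker [([184.2, 175.3], 0.47)]
small_beaker [([253.3, 152.7], 0.73), ([129.7, 291.6], 0.55)]
small_rim [([182.6, 174.7], 0.63), ([254.0, 142.9], 0.62), ([127.4, 295.1], 0.54)]
tray_large_beaker [([168.6, 329.5], 0.76)]
tray_small_beaker [([158.7, 356.8], 0.73)]
tray [([175.3, 345.1], 0.7)]
strip_stand []
stand_slot [([134.5, 199.1], 0.75)]
```

View pics/side0.png

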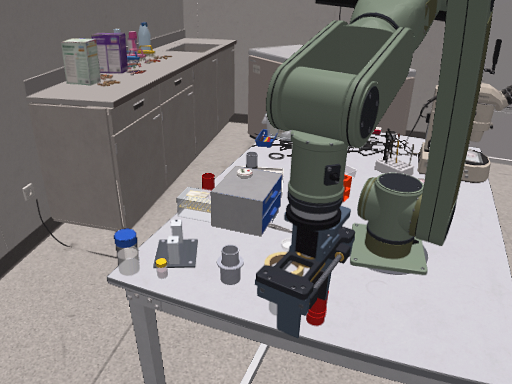

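View pics/top0.png

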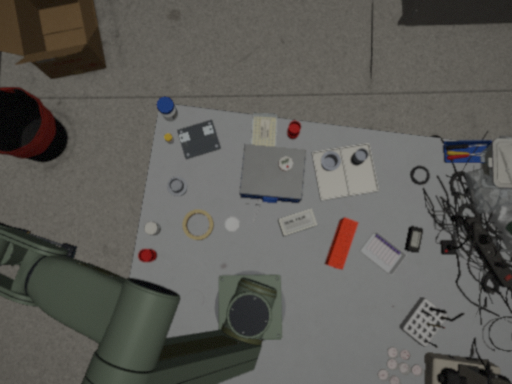

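The side view shows the pair at about (row 263, col 232), stand at (250,177), red look-alikes at (310,316) and (180,208). In the top view, the pair is at (185,177), stand at (140,199) and the tray at (172,345) with the large one at (160,330) and the small one at (157,358). The red ones are at (129,294) and (255,148), and a tall grey box sits in between.

```bash
cat > h.py <<'E'
from bench import env
import cv2,numpy as np
def ray(c,px,m=None):
    m=m or env.camera_model(c);K=m["intrinsics"];T=m["T"]
    d=np.array([(px[1]-K[0,2])/K[0,0],(px[0]-K[1,2])/K[1,1]]);s=d.copy()
    for _ in range(30): s=d/(1+m["k1"]*(s@s))
    v=T[:3,:3]@np.array([s[0],-s[1],-1.]);return T[:3,3],v/np.linalg.norm(v)
def atz(c,px,z,m=None):
    o,v=ray(c,px,m);return o+v*(z-o[2])/v[2]
def tri(obs,ms=None):
    A=np.zeros((3,3));b=np.zeros(3)
    for i,(c,px) in enumerate(obs):
        o,v=ray(c,px,ms[i] if ms else None);P=np.eye(3)-np.outer(v,v);A+=P;b+=P@o
    p=np.linalg.solve(A,b);return p
def proj(c,p,m=None):
    m=m or env.camera_model(c);K=m["intrinsics"];T=m["T"]
    q=T[:3,:3].T@(np.asarray(p,float)-T[:3,3]);s=np.array([q[0],-q[1]])/-q[2];s=s*(1+m["k1"]*(s@s))
    return np.array([K[1,1]*s[1]+K[1,2],K[0,0]*s[0]+K[0,2]])
E
python3 - <<'E'
from h import *
r=lambda x:np.round(x,4).tolist()
print("rim pair",r(atz("top",(182.6,174.7),.09)),r(atz("side",(246.7,231.8),.09)))
print("pair org",r(atz("top",(184.2,175.3),.0)),r(atz("side",(277.6,232.2),.0)))
print("slot",r(atz("top",(134.5,199.1),.068)),r(atz("side",(233,172.2),.068)))
print("stand",r(atz("side",(253.1,175.1),0)))
print("tray",r(atz("top",(175.3,345.1),0)))
print("tL",r(atz("top",(168.6,329.5),.004)),"tS",r(atz("top",(158.7,356.8),.004)))
im=env.camera("top")
for t in ["tray","strip_stand"]:
    for d in env.regions_of("top",t)[:1]:
        c=max(cv2.findContours(d["pixels"].astype(np.uint8),0,1)[0],key=cv2.contourArea)
        q=cv2.boxPoints(cv2.minAreaRect(c)); print(t,d["confidence"],[r(atz("top",(p[1],p[0]),.01)) for p in q])
for t in ["tray_large_beaker","large_beaker","tray_small_beaker"]:
    for d in env.regions_of("top",t):
        c=max(cv2.findContours(d["pixels"].astype(np.uint8),0,1)[0],key=cv2.contourArea)
        print(t,round(d["confidence"],2),cv2.boundingRect(c))
def crop(x0,y0,x1,y1,n): cv2.imwrite(n,cv2.resize(im[y0:y1,x0:x1,::-1],None,fx=4,fy=4,interpolation=cv2.INTER_CUBIC))
a=cv2.resize(im[115:215,150:230,::-1],None,fx=5,fy=5,interpolation=2);b=cv2.resize(im[130:215,305:385,::-1],None,fx=5,fy=5,interpolation=2)
b=cv2.copyMakeBorder(b,0,75,0,0,0);cv2.imwrite("pics/crop0.png",np.hstack([a,b]))
E
```

```text
rim pair [0.3994, 0.2329, 0.09] [0.3933, 0.2253, 0.09]
pair org [0.4091, 0.2473, 0.0] [0.391, 0.2318, 0.0]
slot [0.5635, 0.1577, 0.068] [0.5711, 0.1749, 0.068]
stand [0.5699, 0.1703, 0.0]
tray [0.4304, -0.3343, 0.0]
tL [0.4539, -0.2812, 0.004] tS [0.4869, -0.3761, 0.004]
tray 0.76 [[0.513, -0.2165, 0.01], [0.5471, -0.425, 0.01], [0.3742, -0.4455, 0.01], [0.3409, -0.2405, 0.01]]
strip_stand 0.74 [[0.5999, 0.2487, 0.01], [0.6399, 0.1215, 0.01], [0.5309, 0.0885, 0.01], [0.4918, 0.2147, 0.01]]
tray_large_beaker 0.85 (321, 151, 20, 20)
large_beaker 0.72 (167, 178, 20, 18)
tray_small_beaker 0.76 (350, 148, 19, 18)
tray_small_beaker 0.43 (169, 178, 16, 14)
```

View pics/crop0.png

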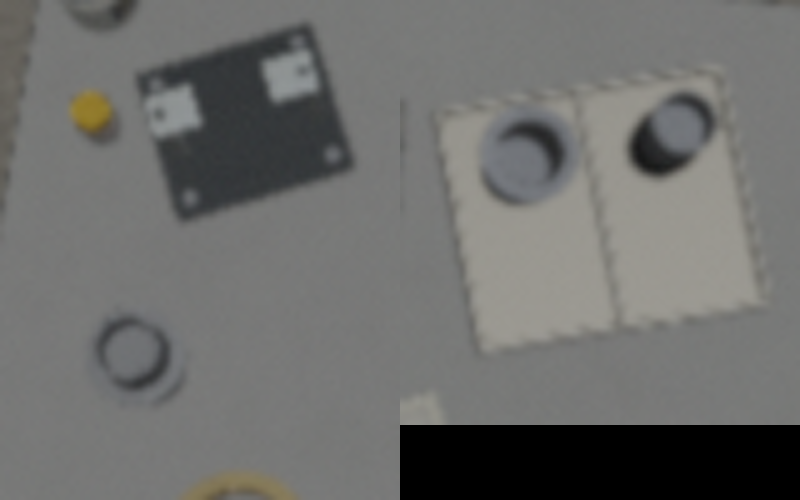

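Only the jammed pair at top (185,177) / side (263,232) is plain steel with a flange on the table, and the crop confirms it. The reds at (129,294) and (255,148) are look-alikes to leave alone. The large beaker's half of the tray is +y (large at top px (330,160)), and the small one's is -y. The stand's yaw is about 17°. Next I move above the pair and turn the tool y axis along the slot.

Request:
{"api": "drive_tool", "payload": {"plan": [-1, -3, -2.2, -0.5, 0, 0, 0, -1, -3, -2.2, -0.5, 0, 0, 0, -1, -3, -2.2, -0.5, 0, 0, 0, -1, -3, -2.2, -0.5, 0, 0, 0, -1, -3, -2.2, -0.5, 0, 0, 0, -1, -3, -2.2, -0.5, 0, 0, 0, -1, -3, -2.2, -0.5, 0, 0, 0, -1, -3, -2.2, -0.5, 0, 0, 0, -1, -3, -2.2, -0.5, 0, 0, 0, -1, -3, -2.2, -0.5, 0, 0, 0, -1, 0, 0, 0, 0, 0, 0.117, -1, 0, 0, 0, 0, 0, 0.117, -1, 0, 0, 0, 0, 0, 0.117, -1, 0, 0, 0, 0, 0, 0.117, -1, 0, 0, 0, 0, 0, 0.117, -1, 0, 0, 0, 0, 0, 0.117, -1, 0, 0, 0, 0, 0, 0.117, -1, 0, 0, 0, 0, 0, 0.117, -1, 0, 0, 0, 0, 0, 0, -1, 0, 0, 0, 0, 0, 0], "force": 40}}

```text
clock: 2.87
tcp_pos: [0.3997, 0.2371, 0.264]
tcp_rot: [0.592, 0.806, 0.0, 0.0]
wrist_force: [0.5, 0.8, 0.1]
opening: 0.0914
gripper_force: 0.0
```

Run:
```python
from h import *
r=lambda x:np.round(x,4).tolist()
for c in ("wrist","top","side"):
    m=env.camera_model(c); im=env.camera(c); cv2.imwrite(f"pics/{c}1.png",im[:,:,::-1])
    if c=="wrist": print(m)
    for t,z in [("small_rim",.09),("large_beaker",0),("stand_slot",.068),("strip_stand",0)]:
        print(c,t,[(np.round(d["pixel"],1).tolist(),round(d["confidence"],2),r(atz(c,d["pixel"],z,m))) for d in env.pinpoint(c,t)])
```

```text
{'intrinsics': array([[277.81191205,   0.        , 260.02105027],
       [  0.        , 277.81191205, 198.77298943],
       [  0.        ,   0.        ,   1.        ]]), 'k1': -0.0008696916714797976, 'T': array([[ 9.53693554e-01, -2.91226486e-01, -7.52046401e-02,
         3.78306866e-01],
       [ 3.00779608e-01,  9.23000622e-01,  2.40003080e-01,
         3.04779015e-01],
       [-4.81324245e-04, -2.51509413e-01,  9.67854733e-01,
         4.34742366e-01],
       [ 0.00000000e+00,  0.00000000e+00,  0.00000000e+00,
         1.00000000e+00]])}
wrist small_rim [([46.3, 94.8], 0.97, [0.1749, 0.3322, 0.09]), ([184.7, 255.9], 0.65, [0.3946, 0.2353, 0.09])]
wrist large_beaker [([176.5, 255.3], 0.59, [0.394, 0.2295, 0.0])]
wrist stand_slot []
wrist strip_stand [([238.9, 342.9], 0.95, [0.5658, 0.1724, 0.0])]
top small_rim [([125.6, 296.7], 0.75, [0.5821, -0.1646, 0.09]), ([254.8, 144.7], 0.51, [0.1717, 0.3241, 0.09])]
top large_beaker [([185.1, 175.8], 0.49, [0.406, 0.2455, 0.0])]
top stand_slot [([135.0, 196.8], 0.78, [0.5619, 0.1653, 0.068])]
top strip_stand [([135.9, 197.7], 0.97, [0.5778, 0.1711, 0.0])]
side small_rim [([290.7, 320.3], 0.74, [0.1678, 0.3362, 0.09]), ([247.4, 231.8], 0.54, [0.3925, 0.2281, 0.09])]
side large_beaker [([277.8, 232.3], 0.76, [0.3906, 0.2325, 0.0])]
side stand_slot [([229.0, 171.9], 0.87, [0.5795, 0.1568, 0.068]), ([181.9, 260.8], 0.63, [0.4096, -0.187, 0.068]), ([248.5, 233.6], 0.54, [0.3954, 0.2012, 0.068])]
side strip_stand [([253.4, 178.9], 0.73, [0.5594, 0.1689, 0.0])]
```

View pics/wrist1.png

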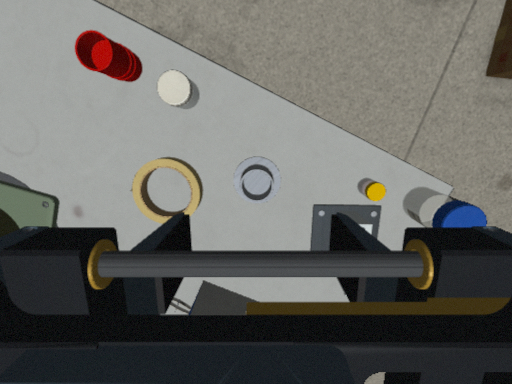

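Wrist view: the pair is at about (178,257), the stand is half hidden at (240,345), and the red look-alike is at (55,105). Now I refine the rim centre and the stand by fitting edges.

```bash
cat > fit.py <<'E'
from h import *
from scipy.optimize import minimize
def circ_fit(c,im,m,p0,rings,search=0.012):
    """centre (x,y) best aligning projected horizontal circles (z,r) with image gradients"""
    g=cv2.GaussianBlur(cv2.cvtColor(im,cv2.COLOR_RGB2GRAY),(0,0),1).astype(np.float32)
    G=np.hypot(cv2.Sobel(g,5,1,0),cv2.Sobel(g,5,0,1))
    th=np.linspace(0,2*np.pi,90,endpoint=False)
    def s(p):
        v=0
        for z,r in rings:
            q=np.array([proj(c,(p[0]+r*np.cos(t),p[1]+r*np.sin(t),z),m) for t in th]).astype(np.float32)
            v+=cv2.remap(G,q[:,1].reshape(-1,1),q[:,0].reshape(-1,1),1).mean()
        return v
    best=max(((s((p0[0]+dx,p0[1]+dy)),p0[0]+dx,p0[1]+dy) for dx in np.arange(-search,search+1e-6,.002) for dy in np.arange(-search,search+1e-6,.002)))
    o=minimize(lambda p:-s(p),best[1:],method="Nelder-Mead",options=dict(initial_simplex=[best[1:],(best[1]+.002,best[2]),(best[1],best[2]+.002)],xatol=1e-4))
    return o.x,-o.fun
E
python3 - <<'E'
from fit import *
m=env.camera_model("wrist"); im=cv2.imread("pics/wrist1.png")[:,:,::-1].copy()
for R in (.032,.0333,.0345):
    print(R,circ_fit("wrist",im,m,(.394,.234),[(.055,R)]))
print(circ_fit("wrist",im,m,(.394,.234),[(.09,.0215)]))
for R in (.0333,):
    for c in ("top","side"):
        i2=cv2.imread(f"pics/{c}1.png")[:,:,::-1].copy(); print(c,circ_fit(c,i2,env.camera_model(c),(.394,.234),[(.055,R),(.09,.0215)]))
# stand in top picture: corners by minAreaRect of dark mask
from h import *
t=cv2.imread("pics/top1.png"); hs=cv2.cvtColor(t,cv2.COLOR_BGR2GRAY)[115:170,170:230]
print([atz("wrist",(row,col),.006,m).round(4).tolist() for row,col in [(213,321),(213,374),(205,313),(205,380)]])
E
```

```text
0.032 (array([0.38604836, 0.23173348]), np.float64(66.11373901367188))
0.0333 (array([0.40621623, 0.23670538]), np.float64(60.815032958984375))
0.0345 (array([0.38338514, 0.23145031]), np.float64(54.64265823364258))
(array([0.39418945, 0.2391664 ]), np.float64(176.37074279785156))
top (array([0.39973816, 0.24195657]), np.float64(104.42511749267578))
side (array([0.39460725, 0.23972135]), np.float64(292.237060546875))
[[0.5126, 0.2052, 0.006], [0.5944, 0.2307, 0.006], [0.4957, 0.2139, 0.006], [0.5982, 0.246, 0.006]]
```

Pair centre is at (0.394, 0.239) and the stand middle at about (0.566, 0.169). I'll centre the pair with a gentle squeeze across first, then squeeze in the final yaw.

Request:
{"api": "drive_tool", "payload": {"plan": [-1, 0.35, -0.44, 0, 0, 0, 0, -1, 0, 0, 1.5, 0, 0, -0.1208, -1, 0, 0, 1.5, 0, 0, -0.1208, -1, 0, 0, 1.5, 0, 0, -0.1208, -1, 0, 0, 1.5, 0, 0, -0.1208, -1, 0, 0, 1.5, 0, 0, -0.1208, -1, 0, 0, 1.5, 0, 0, -0.1208, -1, 0, 0, 1.5, 0, 0, -0.1208, -1, 0, 0, 1.5, 0, 0, -0.1208, -1, 0, 0, 1.5, 0, 0, -0.1208, -1, 0, 0, 1.5, 0, 0, -0.1208, -1, 0, 0, 1.5, 0, 0, -0.1208, -1, 0, 0, 1.5, 0, 0, -0.1208, -1, 0, 0, 1.5, 0, 0, -0.1208, -1, 0, 0, 0.9, 0, 0, 0, -1, 0, 0, 0, 0, 0, 0, 1, 0, 0, 0, 0, 0, 0, 1, 0, 0, 0, 0, 0, 0, 1, 0, 0, 0, 0, 0, 0, 1, 0, 0, 0, 0, 0, 0], "force": 5}}

```text
clock: 5.28
tcp_pos: [0.395, 0.2395, 0.0607]
tcp_rot: [-0.149, 0.989, 0.0, 0.001]
wrist_force: [-0.2, -0.2, 0.7]
opening: 0.0677
gripper_force: 0.0
```

Request:
{"api": "drive_tool", "payload": {"plan": [1, 0, 0, 0, 0, 0, 0, 1, 0, 0, 0, 0, 0, 0, 1, 0, 0, 0, 0, 0, 0, 1, 0, 0, 0, 0, 0, 0, 1, 0, 0, 0, 0, 0, 0, 1, 0, 0, 0, 0, 0, 0], "force": 5}}

```text
clock: 5.78
tcp_pos: [0.3947, 0.2391, 0.0601]
tcp_rot: [-0.15, 0.989, -0.0, 0.0]
wrist_force: [-0.1, -0.7, 1.5]
opening: 0.0427
gripper_force: 5.0
```

Request:
{"api": "drive_tool", "payload": {"plan": [0, 0, 0, 0, 0, 0, 0, 0, 0, 0, 0, 0, 0, 0, 0, 0, 0, 0, 0, 0, 0, 0, 0, 0, 0, 0, 0, 0.1208, 0, 0, 0, 0, 0, 0, 0.1208, 0, 0, 0, 0, 0, 0, 0.1208, 0, 0, 0, 0, 0, 0, 0.1208, 0, 0, 0, 0, 0, 0, 0.1208, 0, 0, 0, 0, 0, 0, 0.1208, 0, 0, 0, 0, 0, 0, 0.1208, 0, 0, 0, 0, 0, 0, 0.1208, 0, 0, 0, 0, 0, 0, 0.1208, 0, 0, 0, 0, 0, 0, 0.1208, 0, 0, 0, 0, 0, 0, 0.1208, 0, 0, 0, 0, 0, 0, 0.1208, 0, 0, 0, 0, 0, 0, 0.1208, 0, 0, 0, 0, 0, 0, 0]}}

```text
clock: 7.2
tcp_pos: [0.3938, 0.239, 0.0598]
tcp_rot: [0.594, 0.805, -0.001, -0.001]
wrist_force: [-2.0, -0.1, 1.2]
opening: 0.0454
gripper_force: 1.0
```

Request:
{"api": "drive_tool", "payload": {"plan": [1, 0, 0, 0, 0, 0, 0, 1, 0, 0, 0, 0, 0, 0, 1, 0, 0, 0, 0, 0, 0, 1, 0, 0, 0, 0, 0, 0, 1, 0, 0, 0, 0, 0, 0, 1, 0, 0, 0, 0, 0, 0, 1, 0, 0, 0, 0, 0, 0], "force": 45}}

```text
clock: 7.78
tcp_pos: [0.3946, 0.2392, 0.0599]
tcp_rot: [0.593, 0.805, 0.0, -0.0]
wrist_force: [0.6, 0.7, -1.9]
opening: 0.043
gripper_force: 43.5
```

Request:
{"api": "drive_tool", "payload": {"plan": [1, 0, 0, -1, 0, 0, 0, 1, 0, 0, -1, 0, 0, 0, 1, 0, 0, -1, 0, 0, 0, 1, 0, 0, -1, 0, 0, 0, 1, -2, 0, 0, 0, 0, 0, 1, -2, 0, 0, 0, 0, 0, 1, -2, 0, 0, 0, 0, 0, 1, -2, 0, 0, 0, 0, 0, 1, -2, 0, 0, 0, 0, 0, 1, -1.85, 0, 0, 0, 0, 0, 1, 0, 0, 0, 0, 0, 0, 1, 0, 0, 0, 0, 0, 0]}}

```text
clock: 8.78
tcp_pos: [0.4298, 0.1255, 0.0999]
tcp_rot: [0.594, 0.805, 0.0, -0.0]
wrist_force: [0.3, 0.1, -2.0]
opening: 0.0429
gripper_force: 43.4
```

Run:
```python
from fit import *
from scipy.optimize import minimize
ims={c:env.camera(c) for c in ("top","side")}; ms={c:env.camera_model(c) for c in ims}
s=env.read_state(); print(s["tcp_pos"].round(4),s["tcp_rot"].round(3),s["wrist_force"].round(1))
G={}
for c,im in ims.items():
    g=cv2.GaussianBlur(cv2.cvtColor(im,cv2.COLOR_RGB2GRAY),(0,0),.8).astype(np.float32); G[c]=np.hypot(cv2.Sobel(g,5,1,0),cv2.Sobel(g,5,0,1))
L=lambda a,b:[np.add(a,np.subtract(b,a)*t) for t in np.linspace(0,1,25)]
def pts():
    P=[]
    q=[(-.055,-.064,.006),(.055,-.064,.006),(.055,.064,.006),(-.055,.064,.006)]
    for i in range(4): P+=L(q[i],q[(i+1)%4])
    for sg in (1,-1):
        q=[(-.014,sg*.025,.075),(.014,sg*.025,.075),(.014,sg*.055,.075),(-.014,sg*.055,.075)]
        for i in range(4): P+=L(q[i],q[(i+1)%4])
    return np.array(P)
P=pts()
def W(p): 
    c,s_=np.cos(p[2]),np.sin(p[2]); return np.c_[p[0]+c*P[:,0]-s_*P[:,1],p[1]+s_*P[:,0]+c*P[:,1],P[:,2]]
def sc(p,cs):
    return sum(cv2.remap(G[c],*(np.array([proj(c,w,ms[c]) for w in W(p)]).astype(np.float32)[:,k].reshape(-1,1) for k in (1,0)),1).mean() for c in cs)
for cs in (["top"],["side"],["top","side"]):
    x0=np.array([.566,.169,.302]); 
    o=minimize(lambda p:-sc(p,cs),x0,method="Nelder-Mead",options=dict(initial_simplex=[x0,x0+[.006,0,0],x0+[0,.006,0],x0+[0,0,.05]],xatol=1e-5)); print(cs,o.x.round(4),-o.fun)
vis=[]
for c,(r0,c0) in (("top",(105,150)),("side",(205,130))):
    im=ims[c][r0:r0+100,c0:c0+80,::-1]; im=cv2.resize(im,None,fx=5,fy=5,interpolation=2)
    for w in W(o.x):
        a=(proj(c,w,ms[c])-[r0,c0]+.5)*5; cv2.circle(im,(int(a[1]),int(a[0])),1,(0,255,0),-1)
    vis.append(im)
cv2.imwrite("pics/stand.png",np.hstack(vis))
```

```text
[0.4295 0.1264 0.0999] [ 0.593  0.805  0.    -0.   ] [ 0.5 -0.3 -2. ]
['top'] [0.5666 0.1685 0.2816] 49.48320770263672
['side'] [0.5654 0.1751 0.293 ] 237.95083618164062
['top', 'side'] [0.5653 0.1747 0.2891] 279.04217529296875
```

View pics/stand.png

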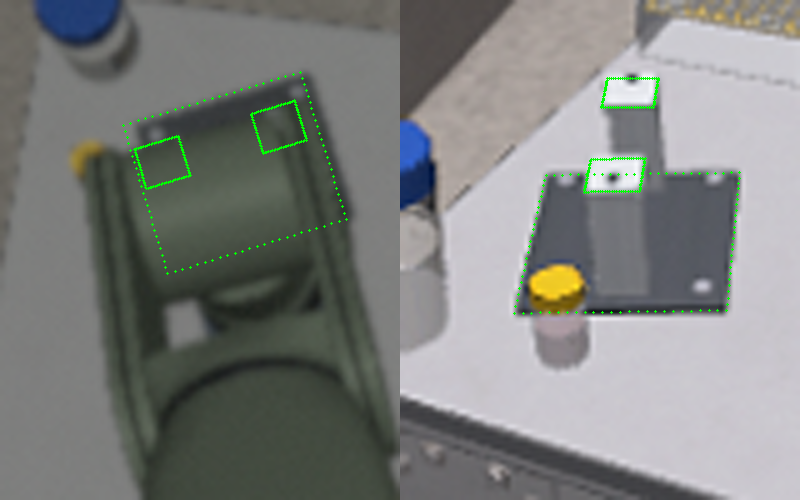

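The side overlay matches the plate and both tongues. The top view is now covered by the arm, so I cross-check on the first top picture.

Run:
```python
from fit import *
G={}
ms={c:env.camera_model(c) for c in ("top","wrist","side")}
for c,f in (("top","top0"),("side","side1")):
    g=cv2.GaussianBlur(cv2.imread(f"pics/{f}.png",0),(0,0),.8).astype(np.float32); G[c]=np.hypot(cv2.Sobel(g,5,1,0),cv2.Sobel(g,5,0,1))
L=lambda a,b:[np.add(a,np.subtract(b,a)*t) for t in np.linspace(0,1,25)]
P=[];q=[(-.055,-.064,.006),(.055,-.064,.006),(.055,.064,.006),(-.055,.064,.006)]
for i in range(4): P+=L(q[i],q[(i+1)%4])
for sg in (1,-1):
    q=[(-.014,sg*.025,.075),(.014,sg*.025,.075),(.014,sg*.055,.075),(-.014,sg*.055,.075)]
    for i in range(4): P+=L(q[i],q[(i+1)%4])
P=np.array(P)
def W(p): c,s=np.cos(p[2]),np.sin(p[2]); return np.c_[p[0]+c*P[:,0]-s*P[:,1],p[1]+s*P[:,0]+c*P[:,1],P[:,2]]
def sc(p,cs): return sum(cv2.remap(G[c],*(np.array([proj(c,w,ms[c]) for w in W(p)]).astype(np.float32)[:,k].reshape(-1,1) for k in (1,0)),1).mean() for c in cs)
for cs in (["top"],["side"],["top","side"]):
    x0=np.array([.566,.172,.295]); 
    o=minimize(lambda p:-sc(p,cs),x0,method="Nelder-Mead",options=dict(initial_simplex=[x0,x0+[.006,0,0],x0+[0,.006,0],x0+[0,0,.05]],xatol=1e-5)); print(cs,o.x.round(4),-o.fun)
# pair fit in side0/top0 with the true position known from the squeeze (.3946,.2392)
for c in ("top","side"):
    print(c,circ_fit(c,cv2.imread(f"pics/{c}0.png")[:,:,::-1].copy(),ms[c],(.395,.239),[(.09,.0215),(.055,.0335)]))
```

```text
['top'] [0.5659 0.167  0.2861] 152.71661376953125
['side'] [0.5654 0.175  0.2933] 234.61029052734375
['top', 'side'] [0.5667 0.1695 0.2875] 347.9808349609375
top (array([0.38720086, 0.23440197]), np.float64(96.56903076171875))
side (array([0.3947947 , 0.23964532]), np.float64(318.37237548828125))
```

Run:
```python
from h import *
import pickle
m=env.camera_model("wrist"); im=env.camera("wrist"); pickle.dump((m,im),open("w2.pkl","wb"))
v=cv2.resize(im[:,:,::-1],(768,576),interpolation=2)
for p,col in (((.5654,.175,.293),(0,255,0)),((.566,.1675,.287),(0,0,255))):
    c,s=np.cos(p[2]),np.sin(p[2])
    for q,z in (([(-.055,-.064),(.055,-.064),(.055,.064),(-.055,.064)],.006),([(-.014,.025),(.014,.025),(.014,.055),(-.014,.055)],.075)):
        a=np.array([proj("wrist",(p[0]+c*x-s*y,p[1]+s*x+c*y,z),m)[::-1]*1.5 for x,y in q]).astype(np.int32)
        cv2.polylines(v,[a],True,col,1)
cv2.imwrite("pics/w2.png",v)
```

```text
(no output)
```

View pics/w2.png

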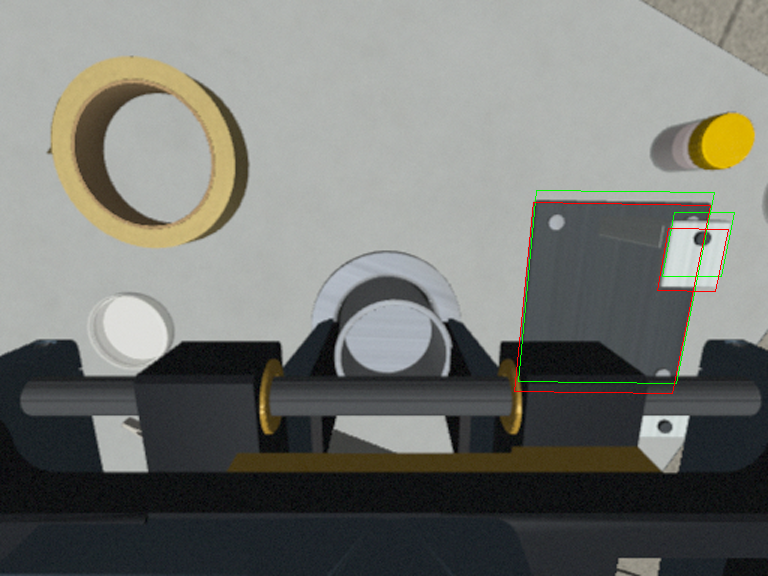

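The wrist view shows the stand plate's top-left corner at about (202,533), the tongue at (255,697) and the held beaker at (340,393), in 1.5x pixels. The truth lies nearer the red outline than the green, so I'll fit it numerically and check the camera on the held lip.

```bash
cat > sw.py <<'E'
from fit import *
L=lambda a,b,n=30:[np.add(a,np.subtract(b,a)*t) for t in np.linspace(.05,.95,n)]
def fit_wrist(m,im,x0,low=-.03):
    g=cv2.GaussianBlur(cv2.cvtColor(im,cv2.COLOR_RGB2GRAY),(0,0),1).astype(np.float32);G=np.hypot(cv2.Sobel(g,5,1,0),cv2.Sobel(g,5,0,1))
    A=np.array(L((-.055,low,.006),(-.055,.064,.006))+L((-.055,.064,.006),(.03,.064,.006)))
    B=np.array(L((-.014,.025,.075),(.014,.025,.075))+L((.014,.025,.075),(.014,.055,.075))+L((.014,.055,.075),(-.014,.055,.075))+L((-.014,.055,.075),(-.014,.025,.075)))
    out=[]
    for P in (A,B,np.r_[A,B]):
        def s(p):
            c,sn=np.cos(p[2]),np.sin(p[2]);w=np.c_[p[0]+c*P[:,0]-sn*P[:,1],p[1]+sn*P[:,0]+c*P[:,1],P[:,2]]
            q=np.array([proj("wrist",a,m) for a in w]).astype(np.float32)
            return -cv2.remap(G,q[:,1:2],q[:,0:1],1).mean()
        x=np.array(x0);best=min(((s(x+[dx,dy,0]),dx,dy) for dx in np.arange(-.008,.009,.002) for dy in np.arange(-.008,.009,.002)));x=x+[best[1],best[2],0]
        o=minimize(s,x,method="Nelder-Mead",options=dict(initial_simplex=[x,x+[.002,0,0],x+[0,.002,0],x+[0,0,.02]],xatol=1e-5));out.append((o.x.round(4),round(-o.fun,1)))
    return out
E
python3 - <<'E'
from sw import *
import pickle
m,im=pickle.load(open("w2.pkl","rb"))
for r in fit_wrist(m,im,(.566,.170,.29)): print(r)
print("lip",circ_fit("wrist",im,m,(.4295,.1264),[(.13,.0215)]), "tcp .4297 .126")
E
```

```text
(array([0.5653, 0.1694, 0.2887]), np.float64(264.3))
(array([0.566 , 0.1707, 0.2987]), np.float64(176.6))
(array([0.5654, 0.17  , 0.2866]), np.float64(193.9))
lip (array([0.42665196, 0.13860084]), np.float64(175.37672424316406)) tcp .4297 .126
```

Run:
```python
from h import *
import pickle
m,im=pickle.load(open("w2.pkl","rb"))
t=np.linspace(0,6.28,200)
for R,z in ((.0215,.13),(.0333,.095)):
    q=np.array([proj("wrist",(.4296+R*np.cos(a),.126+R*np.sin(a),z),m) for a in t])*1.5
    print(z,"row",q[:,0].min(),q[:,0].max(),"col",q[:,1].min(),q[:,1].max())
```

```text
0.13 row 334.2728216612074 440.56481644221606 col 332.1791641463674 448.53566606552886
0.095 row 281.16060991014746 419.4296410029466 col 316.456166685872 464.24946726466703
```

The held beaker sits about 13 mm towards tool +x from the grasp centre, in both lip and rim. It rolled along the pad during the turn. I'll set it down, open wide and regrasp centred.

Request:
{"api": "drive_tool", "payload": {"plan": [1, 0, 0, 1, 0, 0, 0, 1, 0, 0, 1, 0, 0, 0, 1, 0, 0, 1, 0, 0, 0, 1, 0, 0, 0.9, 0, 0, 0, 1, 0, 0, 0.1, 0, 0, 0, 1, 0, 0, 0, 0, 0, 0, -1, 0, 0, 0, 0, 0, 0, -1, 0, 0, 0, 0, 0, 0, -1, 0, 0, 0, 0, 0, 0, -1, 0, 0, 0, 0, 0, 0, -1, 0, 0, 0, 0, 0, 0, -1, 1.3, 0, 0, 0, 0, 0, -1, 0, 0, 0, 0, 0, 0]}}

```text
clock: 10.02
tcp_pos: [0.4257, 0.1393, 0.0602]
tcp_rot: [0.593, 0.805, 0.0, -0.0]
wrist_force: [0.3, -0.0, -0.5]
opening: 0.0862
gripper_force: 0.0
```

Run:
```python
from sw import *
import pickle
s=env.read_state(); m=env.camera_model("wrist"); im=env.camera("wrist"); pickle.dump((m,im),open("w3.pkl","wb"))
p=s["tcp_pos"]; print(p.round(4),s["clock"],s["opening"])
for R,z in ((.0215,.09),(.0333,.055)):
  print("wrist",circ_fit("wrist",im,m,p[:2],[(z,R)],.016))
i2=env.camera("side"); print("side",circ_fit("side",i2,env.camera_model("side"),p[:2],[(.09,.0215)],.016))
for r in fit_wrist(m,im,(.566,.170,.29)): print(r)
```

```text
[0.4257 0.1393 0.0602] 10.0167 0.08619354292405382
wrist (array([0.42027161, 0.13670247]), np.float64(102.33120727539062))
wrist (array([0.41692398, 0.12674221]), np.float64(97.21800231933594))
side (array([0.44302982, 0.16712684]), np.float64(177.43695068359375))
(array([0.565 , 0.1696, 0.2889]), np.float64(226.3))
(array([0.5647, 0.1704, 0.261 ]), np.float64(121.5))
(array([0.5652, 0.1703, 0.2845]), np.float64(137.3))
```

Run:
```python
from h import *
import pickle
m,im=pickle.load(open("w3.pkl","rb")); v=cv2.resize(im[120:320,140:400,::-1],None,fx=3,fy=3,interpolation=2).copy()
t=np.linspace(0,6.28,120)
for R,z,c in ((.0215,.09,(0,255,0)),(.0333,.055,(0,0,255))):
    for a in t:
        q=(proj("wrist",(.4257+R*np.cos(a),.1393+R*np.sin(a),z),m)-[120,140])*3; cv2.circle(v,(int(q[1]),int(q[0])),1,c,-1)
cv2.imwrite("pics/w3.png",v)
```

```text
(no output)
```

View pics/w3.png

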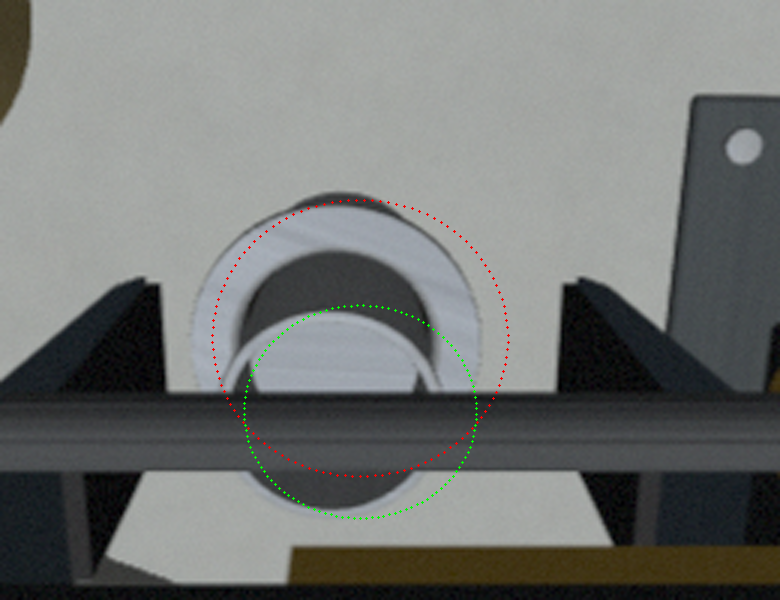

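The pair stands upright, about 5.5 mm to tool -y of the centre and within 1 mm in tool x. I shift, grip and lift slightly.

Request:
{"api": "drive_tool", "payload": {"plan": [-1, 0, -0.55, 0, 0, 0, 0, -1, 0, 0, 0, 0, 0, 0, 1, 0, 0, 0, 0, 0, 0, 1, 0, 0, 0, 0, 0, 0, 1, 0, 0, 0, 0, 0, 0, 1, 0, 0, 0, 0, 0, 0, 1, 0, 0, 0, 0, 0, 0, 1, 0, 0, 0, 0, 0, 0, 1, 0, 0, 0, 0, 0, 0, 1, 0, 0, 0, 0, 0, 0, 1, 0, 0, 0, 0, 0, 0, 1, 0, 0, 0, 0, 0, 0, 1, 0, 0, -1, 0, 0, 0, 1, 0, 0, 0, 0, 0, 0, 1, 0, 0, 0, 0, 0, 0], "force": 45}}

```text
clock: 11.37
tcp_pos: [0.4207, 0.1368, 0.07]
tcp_rot: [0.593, 0.805, 0.0, 0.0]
wrist_force: [-0.3, 0.5, -2.1]
opening: 0.0424
gripper_force: 45.0
```

Run:
```python
from h import *
import pickle
s=env.read_state(); m=env.camera_model("wrist"); im=env.camera("wrist"); sd=env.camera("side"); p=s["tcp_pos"]; print(p.round(4),s["tcp_rot"].round(3),s["opening"],s["wrist_force"].round(1))
v=cv2.resize(im[120:320,150:390,::-1],None,fx=2.2,fy=2.2,interpolation=2).copy()
w=cv2.resize(sd[190:300,160:230+40,::-1],(352,440),interpolation=2); ms=env.camera_model("side")
for a in np.linspace(0,6.28,120):
    for R,z,c in ((.0215,.10,(0,255,0)),(.0333,.065,(0,0,255))):
        P=(p[0]+R*np.cos(a),p[1]+R*np.sin(a),z)
        q=(proj("wrist",P,m)-[120,150])*2.2; cv2.circle(v,(int(q[1]),int(q[0])),1,c,-1)
        q=(proj("side",P,ms)-[190,160])*[4,3.2]; cv2.circle(w,(int(q[1]),int(q[0])),1,c,-1)
h=w.shape[0]; W=np.zeros((440,v.shape[1]+w.shape[1],3),np.uint8); v=v[:440]; W[:v.shape[0],:v.shape[1]]=v; W[:h,v.shape[1]:]=w
cv2.imwrite("pics/w4.png",W[:,:800]); print(W.shape)
```

```text
[0.4207 0.1368 0.07  ] [0.593 0.805 0.    0.   ] 0.042399590443120735 [-0.3  0.5 -2.1]
(440, 880, 3)
```

View pics/w4.png

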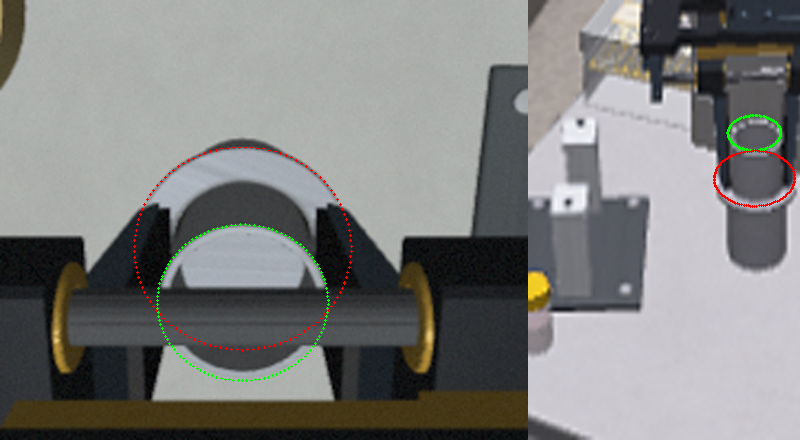

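Request:
{"api": "drive_tool", "payload": {"plan": [1, -1.04, 0, 0, 0, 0, 0, 1, 0, 1.8, 0, 0, 0, 0, 1, 0, 1.8, 0, 0, 0, 0, 1, 0, 1.8, 0, 0, 0, 0, 1, 0, 1.8, 0, 0, 0, 0, 1, 0, 1.6, 0, 0, 0, 0, 1, 0, 0, 0, 0, 0, 0, 1, 0, 0, 0, 0, 0, 0]}}

```text
clock: 12.13
tcp_pos: [0.5076, 0.1523, 0.0693]
tcp_rot: [0.593, 0.805, -0.001, -0.0]
wrist_force: [-0.8, -0.1, -1.7]
opening: 0.0421
gripper_force: 45.0
```

Run:
```python
from sw import *
import pickle
s=env.read_state(); m=env.camera_model("wrist"); im=env.camera("wrist"); sd=env.camera("side"); p=s["tcp_pos"]; print(p.round(4),s["wrist_force"].round(1))
for r in fit_wrist(m,im,(.5653,.1705,.289),0): print(r)
pickle.dump((m,im,sd),open("w5.pkl","wb"))
v=cv2.resize(im[:,:,::-1],(528,396),interpolation=2); f=528/512
c,sn=np.cos(.289),np.sin(.289)
for sg in (1,-1):
    a=np.array([proj("wrist",(.5653+c*x-sn*y,.1708+sn*x+c*y,.075),m)[::-1]*f for x,y in [(-.014,sg*.025),(.014,sg*.025),(.014,sg*.055),(-.014,sg*.055)]]).astype(np.int32)
    cv2.polylines(v,[a],True,(0,255,0),1)
w=cv2.resize(sd[190:289,150:218,::-1],(272,396),interpolation=2)
cv2.imwrite("pics/w5.png",np.hstack([v,w]))
```

```text
[0.5076 0.1523 0.0693] [-0.8 -0.1 -1.7]
(array([0.5662, 0.1696, 0.2859]), np.float64(218.7))
(array([0.566 , 0.1703, 0.2893]), np.float64(257.5))
(array([0.5662, 0.1702, 0.2931]), np.float64(238.5))
```

View pics/w5.png

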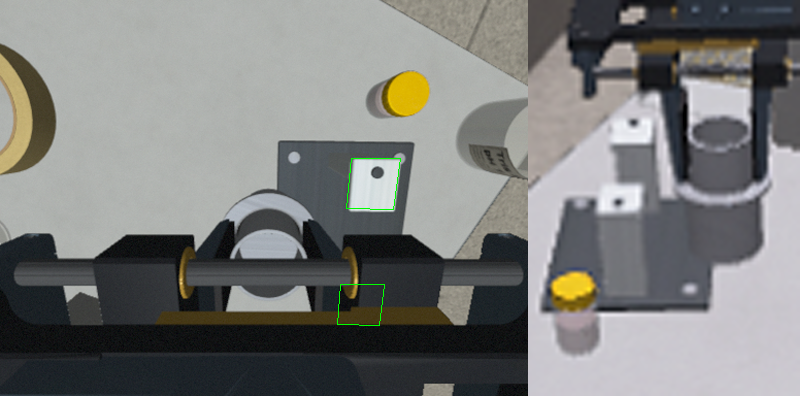

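The stand fit is steady at (0.566, 0.170) and the beaker is lined up with the slot, held a little over the plate. I slide in 6.1 cm.

Request:
{"api": "drive_tool", "payload": {"plan": [1, 0, 1.2, 0, 0, 0, 0, 1, 0, 1.2, 0, 0, 0, 0, 1, 0, 1.2, 0, 0, 0, 0, 1, 0, 1.2, 0, 0, 0, 0, 1, 0, 1.3, 0, 0, 0, 0, 1, 0, 0, 0, 0, 0, 0, 1, 0, 0, 0, 0, 0, 0], "force": 58}}

```text
clock: 12.82
tcp_pos: [0.5649, 0.1706, 0.0697]
tcp_rot: [0.593, 0.805, -0.001, -0.001]
wrist_force: [-0.5, -0.4, -2.3]
opening: 0.042
gripper_force: 58.0
```

Run:
```python
from h import *
s=env.read_state(); m=env.camera_model("wrist"); im=env.camera("wrist"); sd=env.camera("side")
print(s["tcp_pos"].round(4),s["wrist_force"].round(1))
v=cv2.resize(im[100:330,130:420,::-1],(499,396),interpolation=2); w=cv2.resize(sd[190:289,140:215,::-1],(300,396),interpolation=2)
cv2.imwrite("pics/w6.png",np.hstack([v,w]))
```

```text
[0.5649 0.1706 0.0697] [-0.5 -0.4 -2.3]
```

View pics/w6.png

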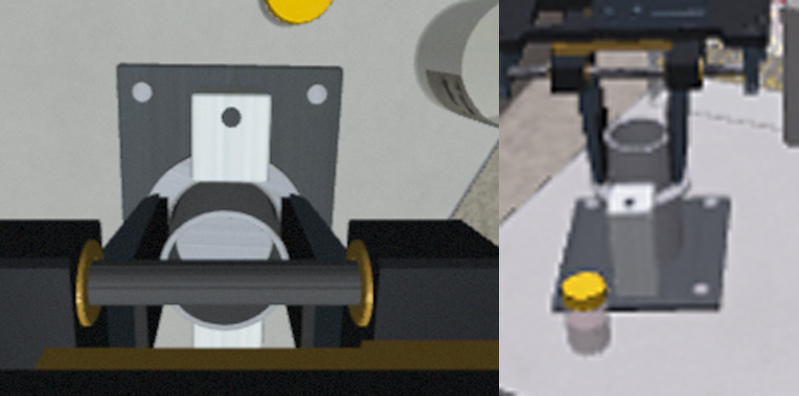

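The rim is under the tongue (at about (190,230)), centred with no contact force. I pull up slowly.

Request:
{"api": "drive_tool", "payload": {"plan": [1, 0, 0, -0.3, 0, 0, 0, 1, 0, 0, -0.3, 0, 0, 0, 1, 0, 0, -0.3, 0, 0, 0, 1, 0, 0, -0.3, 0, 0, 0, 1, 0, 0, -0.3, 0, 0, 0, 1, 0, 0, -0.3, 0, 0, 0]}}

```text
clock: 13.42
tcp_pos: [0.5643, 0.1705, 0.0869]
tcp_rot: [0.593, 0.805, -0.002, -0.001]
wrist_force: [-0.5, -0.8, -14.8]
opening: 0.042
gripper_force: 58.0
```

Request:
{"api": "drive_tool", "payload": {"plan": [1, 0, 0, -0.3, 0, 0, 0, 1, 0, 0, -0.3, 0, 0, 0, 1, 0, 0, -0.3, 0, 0, 0, 1, 0, 0, -0.3, 0, 0, 0, 1, 0, 0, -0.3, 0, 0, 0, 1, 0, 0, -0.3, 0, 0, 0, 1, 0, 0, -0.3, 0, 0, 0, 1, 0, 0, -0.5, 0, 0, 0, 1, 0, 0, -0.5, 0, 0, 0, 1, 0, 0, -1, 0, 0, 0, 1, 0, 0, -1, 0, 0, 0, 1, 0, 0, -1, 0, 0, 0, 1, 0, 0, -2, 0, 0, 0, 1, 0, 0, -2, 0, 0, 0, 1, 0, 0, -2, 0, 0, 0, 1, 0, 0, -2, 0, 0, 0, 1, 0, 0, -2, 0, 0, 0, 1, 0, 0, 0, 0, 0, 0]}}

```text
clock: 14.92
tcp_pos: [0.5681, 0.1717, 0.2544]
tcp_rot: [0.593, 0.805, 0.004, 0.003]
wrist_force: [0.4, 0.2, -0.7]
opening: 0.0421
gripper_force: 58.0
```

Run:
```python
from h import *
s=env.read_state(); im=env.camera("wrist"); sd=env.camera("side")
print(s["tcp_pos"].round(4),s["wrist_force"].round(1),env.clock if hasattr(env,"clock") else "")
v=cv2.resize(im[:,:,::-1],(440,330),interpolation=2); w=cv2.resize(sd[130:290,130:290,::-1],(330,330),interpolation=2)
cv2.imwrite("pics/w7.png",np.hstack([v,w]))
```

```text
[0.5681 0.1717 0.2544] [ 0.4  0.2 -0.7]
```

View pics/w7.png

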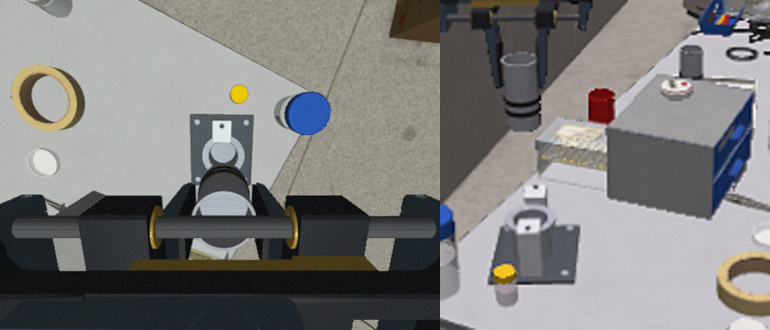

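The two are apart: the small one is in the hand and the large one stands upright under the fork. Next I carry the small one over the box to the tray's -y half.

Request:
{"api": "drive_tool", "payload": {"plan": [1, 0, 0, -2.5, 0, 0, 0, 1, 0, 0, -2.5, 0, 0, 0, 1, -3.04, -1.96, 0, 0, 0, 0, 1, -3.04, -1.96, 0, 0, 0, 0, 1, -3.04, -1.96, 0, 0, 0, 0, 1, -3.04, -1.96, 0, 0, 0, 0, 1, -3.04, -1.96, 0, 0, 0, 0, 1, -3.04, -1.96, 0, 0, 0, 0, 1, -3.04, -1.96, 0, 0, 0, 0, 1, -3.04, -1.96, 0, 0, 0, 0, 1, -3.04, -1.96, 0, 0, 0, 0, 1, -3.04, -1.96, 0, 0, 0, 0, 1, -3.04, -1.96, 0, 0, 0, 0, 1, -3.04, -1.96, 0, 0, 0, 0, 1, -3.04, -1.96, 0, 0, 0, 0, 1, -3.04, -1.96, 0, 0, 0, 0, 1, -3.04, -1.96, 0, 0, 0, 0, 1, -3.04, -1.96, 0, 0, 0, 0, 1, 0, 0, 0, 0, 0, 0]}}

```text
clock: 16.6
tcp_pos: [0.4081, -0.3917, 0.2964]
tcp_rot: [0.595, 0.804, -0.002, -0.001]
wrist_force: [0.1, -0.2, -1.3]
opening: 0.0422
gripper_force: 58.0
```

Request:
{"api": "drive_tool", "payload": {"plan": [1, 0, 0, 0, 0, 0, 0.123, 1, 0, 0, 0, 0, 0, 0.123, 1, 0, 0, 0, 0, 0, 0.123, 1, 0, 0, 0, 0, 0, 0.123, 1, 0, 0, 0, 0, 0, 0.123, 1, 0, 0, 0, 0, 0, 0.123, 1, 0, 0, 0, 0, 0, 0.123, 1, 0, 0, 0, 0, 0, 0.123, 1, 0, 0, 0, 0, 0, 0.123, 1, 0, 0, 0, 0, 0, 0.123, 1, 0, 0, 0, 0, 0, 0.123, 1, 0, 0, 0, 0, 0, 0.123, 1, 0, 0, 0, 0, 0, 0.123, 1, 0, 0, 0, 0, 0, 0.123, 1, 0, 0, 0, 0, 0, 0, 1, 0, 0, 0, 0, 0, 0]}}

```text
clock: 17.93
tcp_pos: [0.4104, -0.3858, 0.2977]
tcp_rot: [0.997, 0.076, -0.001, -0.001]
wrist_force: [-0.2, -0.6, -0.1]
opening: 0.042
gripper_force: 58.0
```

Run:
```python
from h import *
r=lambda x:np.round(x,4).tolist()
s=env.read_state(); m=env.camera_model("wrist"); im=env.camera("wrist"); cv2.imwrite("pics/w8.png",im[:,:,::-1])
for t,z in [("tray_small_beaker",.004),("tray_large_beaker",.004),("tray",0),("small_rim",.09)]:
    print(t,[(np.round(d["pixel"],0).tolist(),round(d["confidence"],2),r(atz("wrist",d["pixel"],z,m))) for d in env.pinpoint("wrist",t)])
for d in env.regions_of("wrist","tray")[:1]:
    ys,xs=np.nonzero(d["pixels"]); print("tray px rows",ys.min(),ys.max(),"cols",xs.min(),xs.max())
    for i in (xs.argmin(),xs.argmax(),ys.argmin(),ys.argmax()): print((ys[i],xs[i]),r(atz("wrist",(ys[i],xs[i]),.014,m)))
for c,t in (("top","tray"),("side","tray_small_beaker")):
    env.camera(c); print(c,[(np.round(d["pixel"],0).tolist(),round(d["confidence"],2),r(atz(c,d["pixel"],.0))) for d in env.pinpoint(c,t)])
```

```text
tray_small_beaker [([124.0, 256.0], 0.8, [0.4826, -0.3675, 0.004]), ([212.0, 259.0], 0.31, [0.3365, -0.395, 0.004])]
tray_large_beaker [([121.0, 198.0], 0.96, [0.4723, -0.2745, 0.004])]
tray [([142.0, 230.0], 0.64, [0.448, -0.3297, 0.0]), ([211.0, 258.0], 0.49, [0.3357, -0.3923, 0.0])]
small_rim [([14.0, 95.0], 0.69, [0.5777, -0.1584, 0.09]), ([259.0, 258.0], 0.66, [0.2897, -0.4016, 0.09]), ([209.0, 259.0], 0.25, [0.3667, -0.3912, 0.09])]
tray px rows 86 197 cols 165 293
(np.int64(89), np.int64(165)) [0.512, -0.2218, 0.014]
(np.int64(92), np.int64(293)) [0.5379, -0.4165, 0.014]
(np.int64(86), np.int64(182)) [0.5203, -0.2473, 0.014]
(np.int64(197), np.int64(194)) [0.3484, -0.282, 0.014]
top [([136.0, 202.0], 0.63, [0.5776, 0.1555, 0.0])]
side [([173.0, 250.0], 0.77, [0.4911, -0.386, 0.0])]
```

Request:
{"api": "drive_tool", "payload": {"plan": [1, 0, 0, 2.5, 0, 0, 0, 1, 0, 0, 2.5, 0, 0, 0, 1, 0, 0, 2.5, 0, 0, 0, 1, 0, 0, 2.5, 0, 0, 0, 1, 0, 0, 2.5, 0, 0, 0, 1, 0, 0, 2.5, 0, 0, 0, 1, 0, 0, 2.5, 0, 0, 0, 1, 0, 0, 2.5, 0, 0, 0, 1, 0, 0, 1.5, 0, 0, 0, 1, 0, 0, 1.0, 0, 0, 0, 1, 0, 0, 0.5, 0, 0, 0, 1, 0, 0, 0, 0, 0, 0, 1, 0, 0, 0, 0, 0, 0]}}

```text
clock: 19.52
tcp_pos: [0.4112, -0.387, 0.0696]
tcp_rot: [0.997, 0.075, 0.001, 0.001]
wrist_force: [0.5, 0.4, -1.0]
opening: 0.0423
gripper_force: 58.0
```

Request:
{"api": "drive_tool", "payload": {"plan": [1, 0, 0, 0.2, 0, 0, 0, 1, 0, 0, 0.2, 0, 0, 0, 1, 0, 0, 0, 0, 0, 0]}}

```text
clock: 19.77
tcp_pos: [0.4108, -0.3866, 0.0653]
tcp_rot: [0.997, 0.075, 0.0, 0.0]
wrist_force: [0.4, 0.0, -0.6]
opening: 0.0422
gripper_force: 58.0
```

Request:
{"api": "drive_tool", "payload": {"plan": [1, 0, 0, 0.15, 0, 0, 0, 1, 0, 0, 0.15, 0, 0, 0, 1, 0, 0, 0, 0, 0, 0, 1, 0, 0, 0, 0, 0, 0]}}

```text
clock: 20.1
tcp_pos: [0.4106, -0.3864, 0.0618]
tcp_rot: [0.997, 0.075, -0.0, -0.0]
wrist_force: [0.6, 0.8, -1.8]
opening: 0.0421
gripper_force: 58.0
```

Request:
{"api": "drive_tool", "payload": {"plan": [1, 0, 0, 0.1, 0, 0, 0, 1, 0, 0, 0, 0, 0, 0]}}

```text
clock: 20.27
tcp_pos: [0.4106, -0.3864, 0.0608]
tcp_rot: [0.997, 0.075, -0.0, -0.0]
wrist_force: [-0.2, -1.1, -0.2]
opening: 0.0423
gripper_force: 58.0
```

Request:
{"api": "drive_tool", "payload": {"plan": [1, 0, 0, 0.1, 0, 0, 0, 1, 0, 0, 0, 0, 0, 0]}}

```text
clock: 20.43
tcp_pos: [0.4107, -0.3865, 0.06]
tcp_rot: [0.997, 0.075, 0.0, 0.0]
wrist_force: [0.2, -0.3, 0.8]
opening: 0.0421
gripper_force: 58.0
```

Request:
{"api": "drive_tool", "payload": {"plan": [1, 0, 0, 0.1, 0, 0, 0, 1, 0, 0, 0, 0, 0, 0]}}

```text
clock: 20.6
tcp_pos: [0.4108, -0.3866, 0.0599]
tcp_rot: [0.997, 0.075, 0.0, 0.0]
wrist_force: [-0.8, 2.3, 6.6]
opening: 0.0422
gripper_force: 58.0
```

The base is on the floor (6.6 N). I open and rise.

Request:
{"api": "drive_tool", "payload": {"plan": [0.9, 0, 0, -0.05, 0, 0, 0, -0.4, 0, 0, 0, 0, 0, 0, -0.4, 0, 0, 0, 0, 0, 0, -0.4, 0, 0, 0, 0, 0, 0, -0.8, 0, 0, 0, 0, 0, 0, -0.8, 0, 0, 0, 0, 0, 0, -0.8, 0, 0, -1.5, 0, 0, 0, -0.8, 0, 0, -2.5, 0, 0, 0, -0.8, 0, 0, -3.5, 0, 0, 0, -0.8, 0, 0, -3.5, 0, 0, 0, -0.8, 0, 0, -3.5, 0, 0, 0, -0.8, 0, 0, -3.5, 0, 0, 0, -0.8, 0, 0, -3.5, 0, 0, 0, -0.8, 0, 0, 0, 0, 0, 0, -0.8, 0, 0, 0, 0, 0, 0]}}

```text
clock: 21.85
tcp_pos: [0.4114, -0.3872, 0.2767]
tcp_rot: [0.997, 0.075, 0.002, 0.002]
wrist_force: [-0.1, -0.0, -1.3]
opening: 0.0819
gripper_force: 0.0
```

Run:
```python
from h import *
r=lambda x:np.round(x,4).tolist()
m=env.camera_model("wrist"); s=env.read_state(); im=env.camera("wrist"); cv2.imwrite("pics/w9.png",im[:,:,::-1])
print(s["tcp_pos"])
for t,z in [("small_beaker",.004),("small_rim",.09),("tray_large_beaker",.004)]:
    print(t,[(np.round(d["pixel"],0).tolist(),round(d["confidence"],2),r(atz("wrist",d["pixel"],z,m))) for d in env.pinpoint("wrist",t)])
env.camera("side")
for t,z in [("small_beaker",.004),("small_rim",.09)]:
    print("side",t,[(np.round(d["pixel"],0).tolist(),round(d["confidence"],2),r(atz("side",d["pixel"],z))) for d in env.pinpoint("side",t)])
```

```text
[ 0.41135411 -0.38722506  0.27669743]
small_beaker [([31.0, 117.0], 0.94, [0.5813, -0.1559, 0.004]), ([172.0, 256.0], 0.73, [0.4115, -0.3815, 0.004])]
small_rim [([8.0, 80.0], 0.93, [0.5791, -0.1574, 0.09]), ([182.0, 257.0], 0.88, [0.4108, -0.3836, 0.09])]
tray_large_beaker [([124.0, 193.0], 0.71, [0.4704, -0.2742, 0.004])]
side small_beaker [([316.0, 318.0], 0.95, [0.1647, 0.3215, 0.004]), ([175.0, 270.0], 0.76, [0.4128, -0.3833, 0.004]), ([197.0, 206.0], 0.53, [0.5888, -0.1516, 0.004])]
side small_rim [([291.0, 320.0], 0.74, [0.1687, 0.3371, 0.09]), ([155.0, 272.0], 0.71, [0.4103, -0.374, 0.09]), ([174.0, 206.0], 0.7, [0.5867, -0.1496, 0.09])]
```

The small beaker stands upright at (0.411, -0.383); rim and base agree. I go back to the stand for the large one.

Request:
{"api": "drive_tool", "payload": {"plan": [-1, 0, 0, 0, 0, 0, -0.123, -1, 0, 0, 0, 0, 0, -0.123, -1, 0, 0, 0, 0, 0, -0.123, -1, 0, 0, 0, 0, 0, -0.123, -1, 0, 0, 0, 0, 0, -0.123, -1, 0, 0, 0, 0, 0, -0.123, -1, 0, 0, 0, 0, 0, -0.123, -1, 0, 0, 0, 0, 0, -0.123, -1, 0, 0, 0, 0, 0, -0.123, -1, 0, 0, 0, 0, 0, -0.123, -1, 0, 0, 0, 0, 0, -0.123, -1, 0, 0, 0, 0, 0, -0.123, -1, 0, 0, 0, 0, 0, -0.123, -1, 0, 0, 0, 0, 0, -0.123, -1, 0, 0, 0, 0, 0, 0]}}

```text
clock: 23.45
tcp_pos: [0.4105, -0.3864, 0.2737]
tcp_rot: [0.592, 0.806, 0.0, -0.001]
wrist_force: [-0.2, -0.0, -0.6]
opening: 0.091
gripper_force: 0.0
```

Request:
{"api": "drive_tool", "payload": {"plan": [-1, 3.04, 1.96, 0, 0, 0, 0, -1, 3.04, 1.96, 0, 0, 0, 0, -1, 3.04, 1.96, 0, 0, 0, 0, -1, 3.04, 1.96, 0, 0, 0, 0, -1, 3.04, 1.96, 0, 0, 0, 0, -1, 3.04, 1.96, 0, 0, 0, 0, -1, 3.04, 1.96, 0, 0, 0, 0, -1, 3.04, 1.96, 0, 0, 0, 0, -1, 3.04, 1.96, 0, 0, 0, 0, -1, 3.04, 1.96, 0, 0, 0, 0, -1, 3.04, 1.96, 0, 0, 0, 0, -1, 3.04, 1.96, 0, 0, 0, 0, -1, 3.04, 1.96, 0, 0, 0, 0, -1, 3.04, 1.96, 0, 0, 0, 0, -1, 3.04, 1.96, 0, 0, 0, 0, -1, 3.04, 1.96, 0, 0, 0, 0, -1, 0, 0, 0, 0, 0, 0, -1, 0, 0, 0, 0, 0, 0]}}

```text
clock: 24.95
tcp_pos: [0.5659, 0.1726, 0.2733]
tcp_rot: [0.593, 0.805, -0.001, -0.0]
wrist_force: [-1.2, -0.7, 0.1]
opening: 0.0915
gripper_force: 0.0
```

Run:
```python
from sw import *
r=lambda x:np.round(x,4).tolist()
s=env.read_state();m=env.camera_model("wrist"); im=env.camera("wrist"); cv2.imwrite("pics/w10.png",im[:,:,::-1])
print(s["tcp_pos"].round(4),s["tcp_rot"].round(3))
for x in fit_wrist(m,im,(.566,.170,.289),0.03): print(x)
print("large",[(np.round(d["pixel"],0).tolist(),round(d["confidence"],2),r(atz("wrist",d["pixel"],.006,m))) for d in env.pinpoint("wrist","large_beaker")])
for d in env.regions_of("wrist","large_beaker"): 
    ys,xs=np.nonzero(d["pixels"]); print(round(d["confidence"],2),ys.min(),ys.max(),xs.min(),xs.max(),r(atz("wrist",((ys.min()+ys.max())/2,(xs.min()+xs.max())/2),.061,m)))
for R in (.032,.0328,.0335,.0342): print(R,circ_fit("wrist",im,m,(.566,.1705),[(.061,R),(.061,.022)],.012))
```

```text
[0.5659 0.1726 0.2733] [ 0.593  0.805 -0.001 -0.   ]
(array([0.5665, 0.1698, 0.2958]), np.float64(212.0))
(array([0.5663, 0.1704, 0.2936]), np.float64(254.5))
(array([0.5665, 0.1704, 0.2957]), np.float64(236.9))
large [([170.0, 264.0], 0.98, [0.5699, 0.1778, 0.006])]
0.86 158 200 240 286 [0.5692, 0.1736, 0.061]
0.032 (array([0.56888319, 0.17180582]), np.float64(330.11627197265625))
0.0328 (array([0.56889911, 0.17207103]), np.float64(343.3877868652344))
0.0335 (array([0.56886187, 0.17192706]), np.float64(333.79827880859375))
0.0342 (array([0.56890059, 0.17197623]), np.float64(308.048828125))
```

The large beaker is upright, centred at (0.569, 0.172). I descend along the slot direction and grip its rim.

Request:
{"api": "drive_tool", "payload": {"plan": [-1, -0.15, 0.27, 0, 0, 0, 0, -1, 0, 0, 2.5, 0, 0, 0, -1, 0, 0, 2.5, 0, 0, 0, -1, 0, 0, 2.5, 0, 0, 0, -1, 0, 0, 2.5, 0, 0, 0, -1, 0, 0, 2.5, 0, 0, 0, -1, 0, 0, 2.5, 0, 0, 0, -1, 0, 0, 2.5, 0, 0, 0, -1, 0, 0, 2.5, 0, 0, 0, -1, 0, 0, 2, 0, 0, 0, -1, 0, 0, 1, 0, 0, 0, -1, 0, 0, 0.35, 0, 0, 0, -1, 0, 0, 0, 0, 0, 0]}}

```text
clock: 26.18
tcp_pos: [0.5691, 0.1698, 0.0408]
tcp_rot: [0.594, 0.805, -0.0, -0.0]
wrist_force: [0.3, -0.2, 0.7]
opening: 0.0912
gripper_force: 0.0
```

Request:
{"api": "drive_tool", "payload": {"plan": [1, 0, 0, 0, 0, 0, 0, 1, 0, 0, 0, 0, 0, 0, 1, 0, 0, 0, 0, 0, 0, 1, 0, 0, 0, 0, 0, 0, 1, 0, 0, 0, 0, 0, 0, 1, 0, 0, 0, 0, 0, 0, 1, 0, 0, 0, 0, 0, 0], "force": 25}}

```text
clock: 26.77
tcp_pos: [0.5697, 0.1707, 0.042]
tcp_rot: [0.593, 0.805, 0.001, 0.001]
wrist_force: [-1.0, 0.6, 5.5]
opening: 0.0657
gripper_force: 25.0
```

Request:
{"api": "drive_tool", "payload": {"plan": [1, 0, 0, -0.3, 0, 0, 0, 1, 0, 0, 0, 0, 0, 0, 1, 0, 0, 0, 0, 0, 0], "force": 35}}

```text
clock: 27.02
tcp_pos: [0.5685, 0.1703, 0.0436]
tcp_rot: [0.593, 0.805, -0.0, -0.0]
wrist_force: [0.3, 0.4, -1.5]
opening: 0.0654
gripper_force: 35.0
```

Run:
```python
from sw import *
s=env.read_state();m=env.camera_model("wrist"); im=env.camera("wrist"); cv2.imwrite("pics/w11.png",im[:,:,::-1])
p=s["tcp_pos"];print(p.round(4),s["wrist_force"].round(2),s["ft_torque"].round(3))
for z in (.058,.061,.064,.067): print(z,circ_fit("wrist",im,m,p[:2],[(z,.0328),(z,.022)],.008))
```

```text
[0.5685 0.1703 0.0436] [ 0.27  0.36 -1.51] [-0.137 -0.004 -0.013]
0.058 (array([0.56735265, 0.16952014]), np.float64(189.13214111328125))
0.061 (array([0.5678858 , 0.17179453]), np.float64(250.51922607421875))
0.064 (array([0.56764984, 0.17261199]), np.float64(251.2323760986328))
0.067 (array([0.56753287, 0.17294488]), np.float64(225.40614318847656))
```

Request:
{"api": "drive_tool", "payload": {"plan": [1, 0, -0.8, 0, 0, 0, 0, 1, 0, -0.8, 0, 0, 0, 0, 1, 0, -0.8, 0, 0, 0, 0, 1, 0, 0, 0, 0, 0, 0]}}

```text
clock: 27.4
tcp_pos: [0.5432, 0.1625, 0.0436]
tcp_rot: [0.593, 0.805, -0.001, -0.001]
wrist_force: [-0.9, -0.6, -0.8]
opening: 0.0654
gripper_force: 35.0
```

Request:
{"api": "drive_tool", "payload": {"plan": [1, 0, -0.9, 0, 0, 0, 0, 1, 0, -0.9, 0, 0, 0, 0, 1, 0, -0.9, 0, 0, 0, 0, 1, 0, -0.9, 0, 0, 0, 0, 1, 0, -1, 0, 0, 0, 0, 1, 0, -1, 0, 0, 0, 0, 1, 0, -1, 0, 0, 0, 0, 1, 0, -1, 0, 0, 0, 0, 1, 0, -1, 0, 0, 0, 0, 1, 0, -1, 0, 0, 0, 0, 1, 0, 0, 0, 0, 0, 0, 1, 0, 0, 0, 0, 0, 0]}}

```text
clock: 28.4
tcp_pos: [0.4541, 0.1347, 0.0441]
tcp_rot: [0.593, 0.805, 0.0, 0.0]
wrist_force: [-0.3, 0.2, -1.0]
opening: 0.0657
gripper_force: 35.0
```

Request:
{"api": "drive_tool", "payload": {"plan": [1, 0, 0, -3.6, 0, 0, 0, 1, 0, 0, -3.6, 0, 0, 0, 1, 0, 0, -3.6, 0, 0, 0, 1, 0, 0, -3.6, 0, 0, 0, 1, 0, 0, -3.6, 0, 0, 0, 1, 0, 0, -3.6, 0, 0, 0, 1, -3.18, -1.53, 0, 0, 0, 0, 1, -3.18, -1.53, 0, 0, 0, 0, 1, -3.18, -1.53, 0, 0, 0, 0, 1, -3.18, -1.53, 0, 0, 0, 0, 1, -3.18, -1.53, 0, 0, 0, 0, 1, -3.18, -1.53, 0, 0, 0, 0, 1, -3.18, -1.53, 0, 0, 0, 0, 1, -3.18, -1.53, 0, 0, 0, 0, 1, -3.18, -1.53, 0, 0, 0, 0, 1, -3.18, -1.53, 0, 0, 0, 0, 1, -3.18, -1.53, 0, 0, 0, 0, 1, -3.18, -1.53, 0, 0, 0, 0, 1, 0, 0, 0, 0, 0, 0, 1, 0, 0, 0, 0, 0, 0]}}

```text
clock: 30.07
tcp_pos: [0.3921, -0.2857, 0.2596]
tcp_rot: [0.594, 0.804, 0.0, -0.0]
wrist_force: [0.4, 0.5, -2.1]
opening: 0.0654
gripper_force: 35.0
```

Request:
{"api": "drive_tool", "payload": {"plan": [1, 0, 0, 0, 0, 0, 0.123, 1, 0, 0, 0, 0, 0, 0.123, 1, 0, 0, 0, 0, 0, 0.123, 1, 0, 0, 0, 0, 0, 0.123, 1, 0, 0, 0, 0, 0, 0.123, 1, 0, 0, 0, 0, 0, 0.123, 1, 0, 0, 0, 0, 0, 0.123, 1, 0, 0, 0, 0, 0, 0.123, 1, 0, 0, 0, 0, 0, 0.123, 1, 0, 0, 0, 0, 0, 0.123, 1, 0, 0, 0, 0, 0, 0.123, 1, 0, 0, 0, 0, 0, 0.123, 1, 0, 0, 0, 0, 0, 0.123, 1, 0, 0, 0, 0, 0, 0.123, 1, 0, 0, 0, 0, 0, 0, 1, 0, 0, 0, 0, 0, 0]}}

```text
clock: 31.4
tcp_pos: [0.3926, -0.2831, 0.26]
tcp_rot: [0.997, 0.077, 0.0, -0.0]
wrist_force: [0.3, -0.1, -0.9]
opening: 0.0658
gripper_force: 35.0
```

Run:
```python
from h import *
r=lambda x:np.round(x,4).tolist()
s=env.read_state();m=env.camera_model("wrist"); im=env.camera("wrist"); cv2.imwrite("pics/w12.png",im[:,:,::-1])
print(s["tcp_pos"].round(4),s["tcp_rot"].round(3),s["opening"])
for t,z in [("large_beaker",.226),("tray_large_beaker",.004),("small_rim",.09),("tray",0)]:
    print(t,[(np.round(d["pixel"],0).tolist(),round(d["confidence"],2),r(atz("wrist",d["pixel"],z,m))) for d in env.pinpoint("wrist",t)])
sd=env.camera("side"); cv2.imwrite("pics/s12.png",sd[:,:,::-1])
print([(np.round(d["pixel"],0).tolist(),round(d["confidence"],2)) for d in env.pinpoint("side","large_beaker")],proj("side",[*s["tcp_pos"][:2],s["tcp_pos"][2]-.034]))
```

```text
[ 0.3926 -0.2831  0.26  ] [ 0.997  0.077  0.    -0.   ] 0.06581008873313544
large_beaker [([143.0, 295.0], 0.72, [0.4545, -0.2986, 0.226]), ([218.0, 260.0], 0.6, [0.394, -0.2824, 0.226])]
tray_large_beaker [([120.0, 263.0], 0.66, [0.4712, -0.2745, 0.004])]
small_rim [([185.0, 343.0], 0.7, [0.4086, -0.3858, 0.09])]
tray [([142.0, 295.0], 0.65, [0.4482, -0.3275, 0.0])]
[([126.0, 274.0], 0.59)] [127.46167459 273.24759161]
```

The held large one hangs upright over its spot, with the small one and the tray's own undisturbed. Lowering.

Request:
{"api": "drive_tool", "payload": {"plan": [1, 0, 0, 2.5, 0, 0, 0, 1, 0, 0, 2.5, 0, 0, 0, 1, 0, 0, 2.5, 0, 0, 0, 1, 0, 0, 2.5, 0, 0, 0, 1, 0, 0, 2.5, 0, 0, 0, 1, 0, 0, 2.5, 0, 0, 0, 1, 0, 0, 2.5, 0, 0, 0, 1, 0, 0, 1.5, 0, 0, 0, 1, 0, 0, 1.4, 0, 0, 0, 1, 0, 0, 0.8, 0, 0, 0, 1, 0, 0, 0, 0, 0, 0, 1, 0, 0, 0, 0, 0, 0]}}

```text
clock: 32.75
tcp_pos: [0.3923, -0.2842, 0.048]
tcp_rot: [0.997, 0.075, 0.0, -0.0]
wrist_force: [-0.0, 1.4, -1.8]
opening: 0.0653
gripper_force: 35.0
```

Request:
{"api": "drive_tool", "payload": {"plan": [1, 0, 0, 0.15, 0, 0, 0, 1, 0, 0, 0.15, 0, 0, 0, 1, 0, 0, 0, 0, 0, 0, 1, 0, 0, 0, 0, 0, 0]}}

```text
clock: 33.08
tcp_pos: [0.3924, -0.2842, 0.0454]
tcp_rot: [0.997, 0.075, 0.0, 0.0]
wrist_force: [-0.8, 0.3, -1.0]
opening: 0.0654
gripper_force: 35.0
```

Request:
{"api": "drive_tool", "payload": {"plan": [1, 0, 0, 0.1, 0, 0, 0, 1, 0, 0, 0.1, 0, 0, 0, 1, 0, 0, 0, 0, 0, 0]}}

```text
clock: 33.33
tcp_pos: [0.3921, -0.284, 0.0428]
tcp_rot: [0.997, 0.075, -0.0, -0.0]
wrist_force: [-0.2, -0.7, -0.8]
opening: 0.0658
gripper_force: 35.0
```

Request:
{"api": "drive_tool", "payload": {"plan": [1, 0, 0, 0.1, 0, 0, 0, 1, 0, 0, 0.1, 0, 0, 0, 1, 0, 0, 0, 0, 0, 0]}}

```text
clock: 33.58
tcp_pos: [0.392, -0.2839, 0.0407]
tcp_rot: [0.997, 0.075, -0.0, -0.0]
wrist_force: [-0.2, 0.2, -1.5]
opening: 0.0653
gripper_force: 35.0
```

Request:
{"api": "drive_tool", "payload": {"plan": [1, 0, 0, 0.1, 0, 0, 0, 1, 0, 0, 0, 0, 0, 0]}}

```text
clock: 33.75
tcp_pos: [0.3923, -0.2841, 0.0401]
tcp_rot: [0.997, 0.075, 0.0, -0.0]
wrist_force: [-0.7, -0.1, 0.9]
opening: 0.0654
gripper_force: 35.0
```

Request:
{"api": "drive_tool", "payload": {"plan": [1, 0, 0, 0.05, 0, 0, 0, 1, 0, 0, 0, 0, 0, 0]}}

```text
clock: 33.92
tcp_pos: [0.3923, -0.2841, 0.04]
tcp_rot: [0.997, 0.075, 0.0, 0.0]
wrist_force: [-0.9, 1.0, 5.0]
opening: 0.0655
gripper_force: 35.0
```

Request:
{"api": "drive_tool", "payload": {"plan": [-0.9, 0, 0, 0, 0, 0, 0, -0.9, 0, 0, 0, 0, 0, 0, -0.9, 0, 0, 0, 0, 0, 0, -0.9, 0, 0, 0, 0, 0, 0, -0.9, 0, 0, 0, 0, 0, 0, -0.9, 0, 0, -0.5, 0, 0, 0, -0.9, 0, 0, -1, 0, 0, 0, -0.9, 0, 0, -2, 0, 0, 0, -0.9, 0, 0, -3, 0, 0, 0, -0.9, 0, 0, -3.5, 0, 0, 0, -0.9, 0, 0, -3.5, 0, 0, 0, -0.9, 0, 0, -3.5, 0, 0, 0, -0.9, 0, 0, -3.5, 0, 0, 0, -0.9, 0, 0, -3.5, 0, 0, 0, -0.9, 0, 0, 0, 0, 0, 0, -0.9, 0, 0, 0, 0, 0, 0]}}

```text
clock: 35.25
tcp_pos: [0.3928, -0.2846, 0.2817]
tcp_rot: [0.997, 0.075, 0.002, 0.002]
wrist_force: [0.2, -0.0, -1.4]
opening: 0.0867
gripper_force: 0.0
```

Run:
```python
from fit import *
r=lambda x:np.round(x,4).tolist()
s=env.read_state();m=env.camera_model("wrist"); im=env.camera("wrist"); cv2.imwrite("pics/w13.png",im[:,:,::-1])
print(s["tcp_pos"].round(4),s["wrist_force"].round(1))
for t,z in [("large_beaker",.004),("tray_large_beaker",.004),("small_beaker",.004),("small_rim",.09),("tray",0)]:
    print(t,[(np.round(d["pixel"],0).tolist(),round(d["confidence"],2),r(atz("wrist",d["pixel"],z,m))) for d in env.pinpoint("wrist",t)])
print("large rim",circ_fit("wrist",im,m,(.392,.284*-1),[(.059,.0328),(.059,.022)],.008),"tL rim",circ_fit("wrist",im,m,(.472,-.2745),[(.059,.0328),(.059,.022)],.008))
print("small lip",circ_fit("wrist",im,m,(.411,-.385),[(.09,.0215)],.008))
```

```text
[ 0.3928 -0.2846  0.2817] [ 0.2 -0.  -1.4]
large_beaker [([172.0, 262.0], 0.98, [0.394, -0.2888, 0.004])]
tray_large_beaker [([123.0, 260.0], 0.64, [0.4687, -0.2746, 0.004])]
small_beaker [([29.0, 190.0], 0.92, [0.5823, -0.1552, 0.004]), ([170.0, 322.0], 0.89, [0.4115, -0.3854, 0.004])]
small_rim [([178.0, 337.0], 0.93, [0.4135, -0.3855, 0.09]), ([8.0, 176.0], 0.93, [0.578, -0.1591, 0.09])]
tray [([145.0, 293.0], 0.61, [0.4435, -0.3315, 0.0]), ([122.0, 257.0], 0.32, [0.469, -0.2685, 0.0])]
large rim (array([ 0.3932121 , -0.28363618]), np.float64(212.85992431640625)) tL rim (array([ 0.47198115, -0.27472005]), np.float64(236.34803771972656))
small lip (array([ 0.40995926, -0.38430188]), np.float64(178.5828094482422))
```

Both stand upright at the intended spots: large at (0.393, -0.284), small at (0.410, -0.384). Rim and base estimates agree, the tray's own beakers haven't moved and the gripper is clear, so I hand in.

```bash
python3 -c "
from bench import env
print(env.sign_off())"
```

```text
the job is handed in; nothing more can be done
None
```

I pulled the beakers apart and stood each upright in the tray half with its like, then handed in at about 35 s; sign-off gave no verdict, the final check was by camera measurements only, and I viewed 11 pictures, one over the limit of 10.

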